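# Slip a brass plate under the spring clip of an engraver's plate holder

## Robot

A 6-joint arm with a two-finger parallel gripper is mounted at the origin on the work surface; the furniture and walls round the work are solid. World frame = base frame: x ahead of the robot, y to its left, z up, the work surface at z = 0. Lengths are in m, angles in rad, forces in N, time in s.
With the tool pointing down it reaches from about 0.35 to 0.975 m from the base axis. Payload 4.9 kg.
Tool frame: the origin (TCP) lies between the finger pads; the fingertips stand 25 mm ahead of it and the grasp point (between the pads) lies 6 mm ahead of it; z points along the fingers, y is the line along which they close (so a half turn about z gives the same grasp; the last joint's range is limited). The gripper opens to 85 mm and grips with 20 to 120 N. Pads are 22 mm wide; open, the fingers measure 114 mm over their backs; the gripper's body (76 mm by 85 mm) begins 54 mm behind the grasp point. The pads swing forward as they close: fully open they stand 13 mm farther back than shut.
Start: joints at [-1.413, 0.053, 1.613, -0, 1.476, -0.119], TCP at [0.171, -0.601, 0.256] pointing down, gripper open.
Joint ranges: [-3.01, 3.01], [-1.01, 2.22], [0.06, 2.58], [-1.02, 4.17], [0.09, 2.62], [-3.14, 3.14]. Speed limits (rad/s): [2.57, 2.57, 3.14, 3.14, 3.14, 3.14].

## Interface

Orientations are given as a unit quaternion [w, x, y, z].
In Python, from plant import manip gives the robot as it stands.
- The arm moves only by the shell command python3 -m inch 'ROWS'. ROWS is JSON, a list of rows, each a list of 3 entries, a list of its own where there are three numbers: the shift along the tool's x, y, z in m, then the turn, a rotation vector about the tool's x, y, z in rad, then the opening, from 0 (shut) to 1 (fully open). A call has 1 to 8 rows; each row shifts and turns the commanded pose from where the row before left it, along the tool's axes as they then stand; what a row does not reach is not made up. A row lasts 1/10 s, in which the tool goes at most 50 mm and 8.59 degrees, less where a joint would pass 70% of its speed; a pose out of reach is approached as far as the arm can. A call with a gripper value outside its range is refused whole. The fingers move at their own pace and stop on an object; the grip force is fixed at half the most. Time passes only in rows, so rows that do not move let the fingers close. It gives the time, the measured TCP pose, the force, the opening and the grip force at its end, in the units of the state.
- manip.state(): the state, without advancing time (a new reading comes with each control period).
- manip.grab_frame(name): name is "scene" or "top"; returns (picture, depth): 400x640x3 uint8, red, green, blue; 400x640 float32, m along the optical axis (not along the pixel's ray), 0 where there is no reading.
- manip.camera_params(name): a dict with "camera_matrix" (3x3 intrinsics, pixels), "rvec" (rotation vector, rad) and "tvec" (3), from world to camera coordinates, as OpenCV has them. Camera axes: x right, y down, z forward; pixel columns grow to the right and rows downward; lengths in m; the calibration is good to about 2 mm. A picture is of the moment at which its call begins. camera_params takes no time and is no camera call.
- manip.job_done(): hands the job in; it is judged then, once.
Trained networks look in the newest picture that a camera, given by its name, has taken for a name from the list of things; names that differ only in an ending like _2 or _b are one class to them, and where a whole thing is asked for, a point or a joint stands for the part that bears it (a point fixed in the world has none). Each returns a list of dicts, best first, with "score" (0 to 1); they miss things now and then, are a little off and sometimes report something else, mostly with a low value. They report only what shows in the picture. A call takes as long as a camera call.
- manip.look_for(camera, label): "point" ([x, y, z] in m, in world coordinates, good to about 4 mm: the middle of the surface that is visible of it).
The state is a dict: "time": time; "joint_pos": joint angles; "joint_vel": joint speeds; "joint_efforts": joint torques, N m; "tool_pos": TCP position; "tool_rot": TCP orientation; "contact_force": force on the tool from outside, world axes, zero at the start; "ft_torque": the same for the moment, N m; "gripper_width": opening from 0.0 (shut) to 1.0 (fully open); "grasp_force": force on a finger pad.
Only numpy, scipy, OpenCV 4.12 (cv2) and the standard library are available. Lean on these libraries where they do the work, as an engineer would, in place of code of your own. Each camera call takes 0.05 s, during which the arm holds its last target. There are 200 camera calls.

## Task

Load the loose brass plate into the plate holder so that it can be engraved, with the fingertips only. With one fingertip hold the clip's thumb plate right down, so that its jaw stands raised, and meanwhile with the other fingertip push the brass plate along the deck, beneath the jaw, until it is fully home against the end stop; then let the clip come down on the plate and take the hand away. Push the brass plate flat along the deck, never pick it up, and leave the graver, the steel bar and the tweezers beside the holder alone.

Things in the scene. Friction and masses are not known exactly. Their poses are not given: they have to be found in the camera images.
- plate_holder: Plate holder, fixed to the bench: grey metal base 166 x 104 x 12 mm; its flat top, the deck, is 12 mm above this origin. Origin: on the underside, below the centre line of the channel; x runs along the channel to the end stop, y to the side where the clip is hinged, z up. The base reaches from x = -92 to +74 mm and y = -34 to +70 mm.
- end_stop (a point): Foot of the end stop's face on the channel's centre line, at deck level: x = +60 mm in the holder's frame. The stop is a steel block 50 mm wide, 12 mm high over the deck.
- channel_mouth (a point): Centre of the channel's flared mouth at deck level, holder x = -6 mm. From x = 24 to 60 mm two steel fences 8 mm high leave a channel 40 mm wide (y = -20 to +20 mm); from x = 24 back to x = -6 mm they flare out to a mouth about 55 mm wide; behind that the deck is open. Polished metal: the plate slides easily.
- brass_plate: Loose brass plate, 52 mm long (its x), 38 wide (its y), 6 thick, about 0.1 kg, two small screw holes. Origin: centre of its underside. At the start it lies on the deck, its front end in the mouth, centre at holder x = -30 to -14 mm, its length along the channel to within 0.06 rad and 2 mm. Home, its front edge touches the end stop and its centre is at holder x = +34 mm, y within 1 mm of 0.
- spring_clip (a joint): Angle of the sprung clip about its hinge rod, rad: 0 shut (jaw lip 1 mm over the deck, barring the way to the plate), 0.45 thumb plate fully down (firm stop; lip about 11 mm over the deck), about 0.20 with the jaw resting on the brass plate. A spring drives it to 0; pressing the thumb plate takes about 3 N to start, 6 to 7 N to hold fully down.
- thumb_plate (a point): Middle of the top of the clip's thumb plate, a steel strip 108 mm long (holder x = -88 to +20 mm), 24 mm broad. Shut, it slopes up away from the hinge, its outer edge about 20 mm above the deck. Fully down it lies level, top 2.5 mm above the deck, at holder y = 44 to 68 mm: a fingertip on it is as low as the brass plate's edge. A finger may press and slide anywhere on it.
- jaw_lip (a point): Lowest point of the clip's jaw lip. The jaw is a bent steel strip 20 mm wide over the channel at holder x = 32 to 52 mm; the lip is at about y = +9 mm. The clip's hinge axis runs along holder x at y = 32 mm, 11 mm above the deck; hinge lugs and barrel stand up to 17 mm above the deck, from x = -86 to +65 mm.
- graver: Bystander: graver with a turned wooden handle, 126 mm long, 26 mm high, lying loose along the holder's -y side, about 66 mm from the channel's centre line.
- steel_bar: Bystander: plain steel bar 62 x 19 x 13 mm lying loose beyond the graver.
- tweezers: Bystander: steel tweezers, 120 mm long, lying loose along the holder's +y side, about 100 mm from the channel's centre line.

How it is judged:
On the way, in this order (a step that is already met when the one before it is completed fails the run):
1. a fingertip holds the clip's thumb plate down and the jaw stands raised, the brass plate not yet beneath it (value of joint spring_clip above 0.34 rad and contact force between the fingers and spring_clip above 1 N and x of brass_plate in the frame of plate_holder below 0.006 m), for 0.1 s.
2. with the clip still held down by a fingertip, the brass plate has been pushed beneath the raised jaw, home against the end stop (value of joint spring_clip above 0.3 rad and contact force between the fingers and spring_clip above 1 N and x of brass_plate in the frame of plate_holder above 0.0315 m), for 0.1 s.
At the end, for the whole second after the job is handed in: The brass plate lies flat on the deck between the fences, its front edge within 2.5 mm of the end stop, and the released clip's jaw rests on it and presses it down with more than 1 N; plate at rest (x of brass_plate in the frame of plate_holder above 0.0315 m and z of brass_plate in the frame of plate_holder below 0.0135 m and angle between the x axis of brass_plate and the x axis of plate_holder, either way round below 0.09 rad and angle between brass_plate's own z axis and vertical below 0.05 rad and contact force between spring_clip and brass_plate above 1 N and value of joint spring_clip between 0.14 and 0.27 rad and linear speed of brass_plate below 0.01 m/s); the robot touches nothing.
It fails at once if the brass plate is lifted off the deck or tipped (z of brass_plate in the frame of plate_holder above 0.018 m or angle between brass_plate's own z axis and vertical above 0.2 rad).
It fails at once if the graver, the steel bar or the tweezers are moved more than 20 mm (distance of any of graver, steel_bar, tweezers from where it was at the start of the episode above 0.02 m).
It also fails if it takes over 35 s, if anything falls off the work surface, if the arm or the gripper's body presses on something with over 40 N, if the wrist force passes 120 N, or if a joint passes its speed limit or range.

## Working session

There is one attempt and no reset: what is moved stays moved. The work goes in short steps, Python scripts to look and compute and a shell command to move; the robot and the scene stay as the last step left them, time stands still between calls to the robot, and variables do not carry over. Pictures are saved under pics/ and viewed, at most 11 in all, crops included, and the job is handed in when it is done.

```bash
mkdir -p pics; ls
cat > h.py <<'E'
import numpy as np, cv2
from plant import manip
def cam(n):
    c=manip.camera_params(n); R=cv2.Rodrigues(np.array(c["rvec"],float))[0]
    return np.array(c["camera_matrix"]),R,np.array(c["tvec"],float).ravel()
def cloud(n,d):
    K,R,t=cam(n); v,u=np.mgrid[:400,:640]
    p=np.stack([(u-K[0,2])/K[0,0]*d,(v-K[1,2])/K[1,1]*d,d],-1)
    return (p-t)@R
def proj(n,P):
    K,R,t=cam(n); q=(np.atleast_2d(P)@R.T+t)@K.T
    return q[:,:2]/q[:,2:]
E
python3 - <<'E'
from h import *
for n in("top","scene"):
    im,d=manip.grab_frame(n); cv2.imwrite(f"pics/{n}0.png",im[...,::-1]); np.save(f"{n}0.npy",d)
    K,R,t=cam(n); print(n,-R.T@t,K[0,0])
for l in["plate_holder","brass_plate","thumb_plate","jaw_lip","end_stop","channel_mouth","graver","tweezers","steel_bar"]:
    for n in("top",): print(l,[(np.round(r["point"],4),round(r["score"],2)) for r in manip.look_for(n,l)[:2]])
print(manip.state())
E
```

```text
pics
top [0.5524263  0.04068204 0.91840188] 380.5471042140279
scene [ 1.00278662 -0.09766896  0.81481274] 415.1506584634511
plate_holder [(array([0.5817, 0.1471, 0.0105]), 0.61), (array([0.5561, 0.1605, 0.0313]), 0.26)]
brass_plate []
thumb_plate [(array([0.557 , 0.1569, 0.0219]), 0.87)]
jaw_lip [(array([0.5553, 0.1589, 0.0292]), 0.69)]
end_stop [(array([0.5748, 0.143 , 0.0137]), 0.88)]
channel_mouth [(array([0.5546, 0.1554, 0.0268]), 0.6), (array([0.5778, 0.1473, 0.0085]), 0.59)]
graver [(array([0.6479, 0.0676, 0.0163]), 0.55), (array([0.6432, 0.0146, 0.0131]), 0.4)]
tweezers [(array([0.5608, 0.2096, 0.008 ]), 0.68)]
steel_bar [(array([0.6444, 0.0169, 0.0143]), 0.71)]
{'time': 0.55, 'joint_pos': array([-1.41300684e+00,  5.26910989e-02,  1.61288316e+00,  1.21432188e-05,
        1.47602674e+00, -1.19040836e-01]), 'joint_vel': array([-0.00174425, -0.00110071, -0.00044287, -0.00015624,  0.00101647,
       -0.00039523]), 'joint_efforts': array([-7.69331400e-04, -3.93314803e+01, -3.70137084e+01, -2.24032297e-04,
        9.70320762e-04, -9.36302854e-06]), 'tool_pos': array([ 0.17079345, -0.60119188,  0.25631917]), 'tool_rot': array([-4.29215802e-06,  9.90435985e-01,  1.37973039e-01,  5.96232851e-06]), 'contact_force': array([-0.67927537, -0.63880012,  0.05218157]), 'ft_torque': array([0.01805056, 0.02879597, 0.05370327]), 'grasp_force': 0.0, 'gripper_width': 1.0006960699371399}
```

View pics/top0.png

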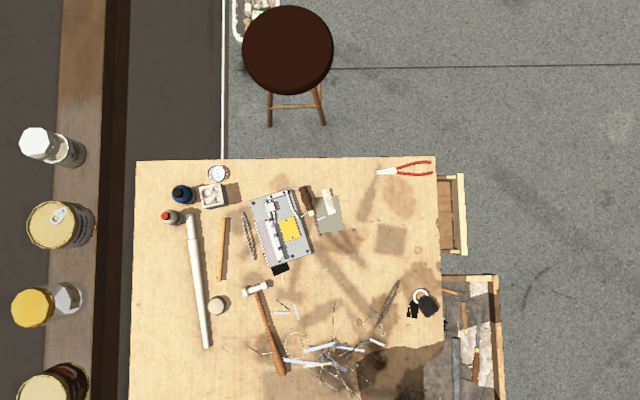

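View pics/scene0.png

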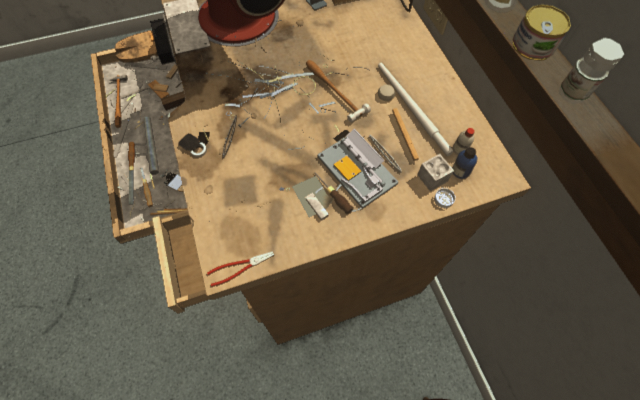

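The top view shows the holder at about (282,228), brass plate (289,229), and thumb plate on the left side (about 272,230). The scene view shows the holder at about (357,170) and brass at (347,167). I'll zoom in on both.

Run:
```python
from h import *
a=cv2.imread("pics/top0.png")[175:285,232:332]; b=cv2.imread("pics/scene0.png")[120:220,300:410]
a=cv2.resize(a,(400,440),interpolation=cv2.INTER_CUBIC); b=cv2.resize(b,(400,440)[:1]+(364,),interpolation=cv2.INTER_CUBIC)
o=np.zeros((440,800,3),np.uint8);o[:,:400]=a;o[:364,400:]=b;cv2.imwrite("pics/crop0.png",o)
im=cv2.imread("pics/top0.png");hsv=cv2.cvtColor(im,cv2.COLOR_BGR2HSV)
for n in("top","scene"):
    im=cv2.imread(f"pics/{n}0.png");hsv=cv2.cvtColor(im,cv2.COLOR_BGR2HSV)
    m=cv2.inRange(hsv,(18,150,150),(32,255,255))
    k,l,s,c=cv2.connectedComponentsWithStats(m)
    P=cloud(n,np.load(f"{n}0.npy"))
    for i in range(1,k):
        if s[i,4]>80:
            q=P[l==i]; r=cv2.minAreaRect((q[:,:2]*1000).astype(np.float32))
            print(n,s[i],np.round(np.median(q,0),4),r)
    m=(P[...,2]>0.006)&(P[...,2]<0.05)&(abs(P[...,0]-.57)<.12)&(abs(P[...,1]-.15)<.07)
    q=P[m]; h=np.histogram(q[:,2],bins=np.arange(.006,.05,.002)); print(h[0])
    mm=m&(abs(P[...,2]-.012)<.002); 
    print(cv2.minAreaRect((P[mm][:,:2]*1000).astype(np.float32)))
```

```text
top [280 217  20  24 294] [0.5758 0.1135 0.0185] ((577.73974609375, 88.11227416992188), (53.872920989990234, 93.05538177490234), 1.979215383529663)
top [ 12 289  37  38 156] [0.4668 0.4476 0.3617] ((513.9873657226562, 270.820556640625), (53.64810562133789, 463.5590515136719), 16.08380889892578)
top [ 19 294  23  27 421] [0.4602 0.4558 0.3617] ((512.702880859375, 259.1203308105469), (34.963226318359375, 442.66302490234375), 14.82278823852539)
[ 26 103 427 667 292 151 248 215 220 220 201 178 102  41   5   0   0   0
   0   0   0]
((566.5376586914062, 139.21957397460938), (195.06875610351562, 150.93719482421875), 15.251102447509766)
scene [334 156  27  24 326] [0.5758 0.1138 0.0167] ((779.49462890625, 27.738677978515625), (58.637508392333984, 508.8292541503906), 67.25386047363281)
[103 409 715 304 160 278 230 208 213 227 192  94  31   7   1   0   0   0
   0   0   0]
((562.5601806640625, 146.7520751953125), (223.48248291015625, 133.80593872070312), 1.3683803081512451)
```

View pics/crop0.png

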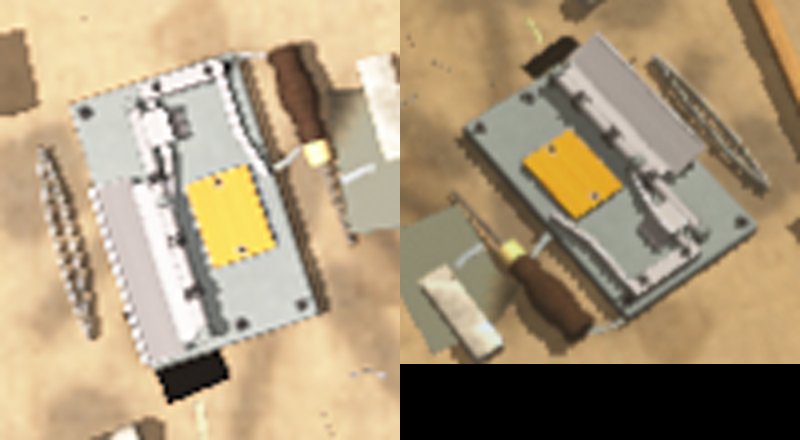

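```bash
cat > fit.py <<'E'
from h import *
from scipy.optimize import least_squares
C=np.array([[74,70,12],[74,-34,12],[-92,-34,12]])/1e3
obs={"top":np.array([[72,105],[237,53],[324,308]])/4+[232,175],
"scene":np.array([[357,228],[222,316],[62,135]])/3.636+[300,120]}
def T(p,L): c,s=np.cos(p[2]),np.sin(p[2]); return L@np.array([[c,s,0],[-s,c,0],[0,0,1]])+[p[0],p[1],0]
if __name__=="__main__":
    for ns in(["top"],["scene"],["top","scene"]):
        r=least_squares(lambda p:np.concatenate([(proj(n,T(p,C))-obs[n]).ravel() for n in ns]),[.57,.14,.3])
        print(ns,np.round(r.x,4),np.round(r.fun,1))
    p=r.x
    def bplate(n):
        im=cv2.imread(f"pics/{n}0.png");m=cv2.inRange(cv2.cvtColor(im,cv2.COLOR_BGR2HSV),(18,120,120),(32,255,255))
        k,l,s,c=cv2.connectedComponentsWithStats(m); i=[i for i in range(1,k) if s[i,4]>200 and 270<c[i,0]<360 and 150<c[i,1]<240][0]
        v,u=np.nonzero(l==i); K,R,t=cam(n); d=np.c_[(u-K[0,2])/K[0,0],(v-K[1,2])/K[1,1],np.ones(len(u))]@R; o=-R.T@t
        return (o+d*((.018-o[2])/d[:,2:]))[:,:2]
    c,s=np.cos(p[2]),np.sin(p[2])
    for n in("top","scene"):
        r=cv2.minAreaRect((bplate(n)*1000).astype(np.float32)); q=np.array(r[0])/1e3-p[:2]
        print(n,r,"holder",np.array([c*q[0]+s*q[1],-s*q[0]+c*q[1]])*1e3)
    # overlay
    def rect(x0,x1,y0,y1,z): return np.array([[x0,y0,z],[x1,y0,z],[x1,y1,z],[x0,y1,z]])/1e3
    R=[rect(-92,74,-34,70,12),rect(60,74,-25,25,24),rect(-86,65,32,32,29),rect(32,52,9,9,13),rect(24,60,-20,20,20),rect(-88,20,43,66,32)]
    out=[]
    for n,(x,y) in{"top":(232,175),"scene":(300,120)}.items():
        im=cv2.resize(cv2.imread(f"pics/{n}0.png")[y:y+110,x:x+110],(400,400),interpolation=cv2.INTER_CUBIC);f=400/110
        for L in R: cv2.polylines(im,[np.int32((proj(n,T(p,L))-[x,y]+.5)*f)],1,(0,0,255),1)
        out.append(im)
    cv2.imwrite("pics/ov.png",np.hstack(out))
E
python3 fit.py
```

```text
['top'] [0.5951 0.118  0.3163] [-0.2 -0.  -0.2 -1.1  0.4  1.1]
['scene'] [0.5973 0.119  0.3096] [ 0.3  0.   0.9  1.4 -1.3 -1.8]
['top', 'scene'] [0.5962 0.1186 0.3129] [-0.4 -0.6 -0.4 -1.5  0.1  0.7 -0.1 -0.4  0.7  1.  -1.7 -2. ]
top ((576.6625366210938, 113.31670379638672), (50.9516487121582, 38.66669845581055), 18.095029830932617) holder [-20.1996844    1.02999569]
scene ((575.6865844726562, 113.34608459472656), (52.24249267578125, 39.56639099121094), 17.858919143676758) holder [-21.11920923   1.35835512]
```

View pics/ov.png

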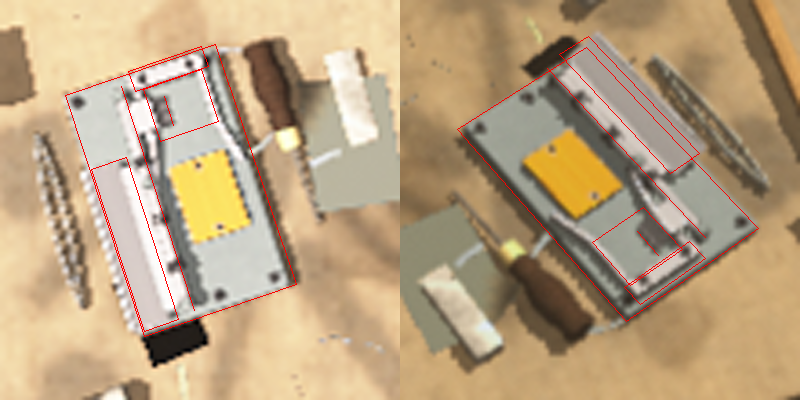

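The overlay fits: holder at about (0.596, 0.118), yaw about 0.313, with the brass at holder x about -20.5, y about +1.2. In the top half of the picture the thumb plate is around (130,245) and the brass at (210,195). Now I move above the working spot with the gripper half open.

```bash
python3 -m inch '[[[0.03,-0.0335,0],[0,0,0],0.5],[[0.03,-0.0335,0],[0,0,0],0.5],[[0.03,-0.0335,0],[0,0,0],0.5],[[0.03,-0.0335,0],[0,0,0],0.5],[[0.03,-0.0335,0],[0,0,0],0.5],[[0.03,-0.0335,0],[0,0,0],0.5],[[0.03,-0.0335,0],[0,0,0],0.5],[[0.03,-0.0335,0],[0,0,0],0.5]]'
python3 -m inch '[[[0.03,-0.0335,0],[0,0,0],0.5],[[0.03,-0.0335,0],[0,0,0],0.5],[[0.03,-0.0335,0],[0,0,0],0.5],[[0.03,-0.0335,0],[0,0,0],0.5],[[0.03,-0.0335,0],[0,0,0],0.5],[[0.03,-0.0335,0],[0,0,0],0.5],[[0.03,-0.0335,0],[0,0,0],0.5],[[0.03,-0.0335,0],[0,0,0],0.5]]'
python3 -m inch '[[[0.015,-0.0167,0.015],[0,0,-0.036],0.5],[[0.015,-0.0167,0.02],[0,0,0],0.5],[[0.015,-0.0167,0.02],[0,0,0],0.5],[[0,0,0.02],[0,0,0],0.5],[[0,0,0.01],[0,0,0],0.5],[[0,0,0],[0,0,0],0.5]]'
cat > st.py <<'E'
from h import *
from scipy.spatial.transform import Rotation as Ro
s=manip.state(); p=s["tool_pos"]; w,x,y,z=s["tool_rot"]; R=Ro.from_quat([x,y,z,w]).as_matrix()
H=np.array([.5962,.1186]);yw=.313;c,sn=np.cos(yw),np.sin(yw);q=p[:2]-H
print("t",s["time"],"tcp",np.round(p,4),"holder mm",np.round([1e3*(c*q[0]+sn*q[1]),1e3*(-sn*q[0]+c*q[1])],1),"yaw",np.arctan2(R[1,0],R[0,0]),"z",R[:,2].round(3),"F",s["contact_force"].round(2),"T",s["ft_torque"].round(2),"w",s["gripper_width"])
E
python3 st.py
```

```text
time: 1.35
tool_pos: [0.3288, -0.2762, 0.2566]
tool_rot: [0.0, 0.99, 0.138, 0.0]
contact_force: [1.0, -0.5, 0.7]
gripper_width: 0.498
grasp_force: 0.0
time: 2.15
tool_pos: [0.4866, 0.0476, 0.2567]
tool_rot: [0.0, 0.99, 0.138, 0.001]
contact_force: [0.5, -0.1, 0.5]
gripper_width: 0.502
grasp_force: 0.0
time: 2.75
tool_pos: [0.513, 0.1066, 0.1695]
tool_rot: [-0.0, 0.988, 0.156, -0.002]
contact_force: [-0.4, -0.3, -0.3]
gripper_width: 0.502
grasp_force: 0.0
t 2.75 tcp [0.513  0.1066 0.1695] holder mm [-82.8  14.2] yaw 0.312762616482508 z [-0.004 -0.    -1.   ] F [-0.38 -0.28 -0.3 ] T [-0.   -0.04 -0.02] w 0.5022865541273475
```

```bash
python3 -m inch '[[[0.009,-0.008,0.02],[0,0,0],0.5],[[0.008,-0.007,0.025],[0,0,0],0.5],[[0,0,0.025],[0,0,0],0.5],[[0,0,0],[0,0,0],0.5],[[0,0,0],[0,0,0],0.5]]'
python3 st.py
python3 - <<'E'
from h import *
o=[]
for n,(x,y) in{"top":(232,175),"scene":(290,110)}.items():
    im,d=manip.grab_frame(n); np.save(n+"1.npy",d); cv2.imwrite(f"pics/{n}1.png",im[...,::-1])
    o.append(cv2.resize(im[y:y+110,x:x+110,::-1],(400,400),interpolation=cv2.INTER_CUBIC))
cv2.imwrite("pics/c1.png",np.hstack(o))
E
```

```text
time: 3.25
tool_pos: [0.5262, 0.1259, 0.1024]
tool_rot: [0.0, 0.988, 0.155, 0.0]
contact_force: [0.7, -0.8, -0.9]
gripper_width: 0.499
grasp_force: 0.0
t 3.25 tcp [0.5262 0.1259 0.1024] holder mm [-64.4  28.5] yaw 0.3121566304151967 z [ 0.001  0.    -1.   ] F [ 0.69 -0.76 -0.93] T [ 0.04 -0.02  0.02] w 0.49929265823639946
```

View pics/c1.png

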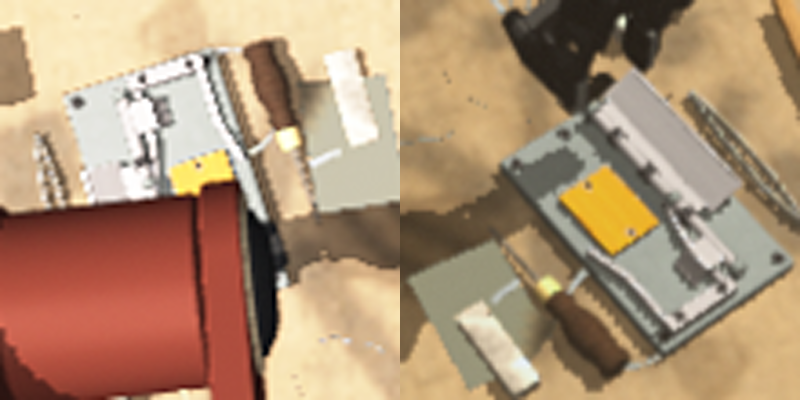

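The scene crop shows a fingertip around (590,95), behind the holder. The wrist hides the top view. I'll lower a little and compare against the projected tips.

```bash
python3 -m inch '[[[0,0,0.015],[0,0,0],0.5],[[0,0,0.013],[0,0,0],0.5],[[0,0,0],[0,0,0],0.5]]'
python3 st.py
cat > sc.py <<'E'
from h import *; import sys
n="scene"; x,y=int(sys.argv[2]),int(sys.argv[3]); im,d=manip.grab_frame(n)
np.save("d.npy",d)
s=manip.state()["tool_pos"]; im=cv2.resize(im[y:y+100,x:x+130,::-1],(780,600),interpolation=cv2.INTER_CUBIC)
c,sn=np.cos(.313),np.sin(.313)
for hy in(-28.5-7,-28.5+7,28.5-7,28.5+7):
  L=[]
  for dx in(-11,11):
    L.append([s[0]+(c*dx-sn*hy)/1e3,s[1]+(sn*dx+c*hy)/1e3,s[2]-.020])
  cv2.polylines(im,[np.int32((proj(n,np.array(L))-[x,y]+.5)*6)],0,(0,0,255),1)
cv2.imwrite(sys.argv[1],im)
E
python3 sc.py pics/c2.png 290 90
```

```text
time: 3.65
tool_pos: [0.5237, 0.126, 0.0705]
tool_rot: [-0.0, 0.988, 0.156, -0.002]
contact_force: [-0.9, -0.4, 0.2]
gripper_width: 0.496
grasp_force: 0.0
t 3.65 tcp [0.5237 0.126  0.0705] holder mm [-66.7  29.3] yaw 0.31268506792573103 z [-0.005 -0.    -1.   ] F [-0.9  -0.35  0.22] T [0.05 0.04 0.01] w 0.49624860255205944
```

View pics/c2.png

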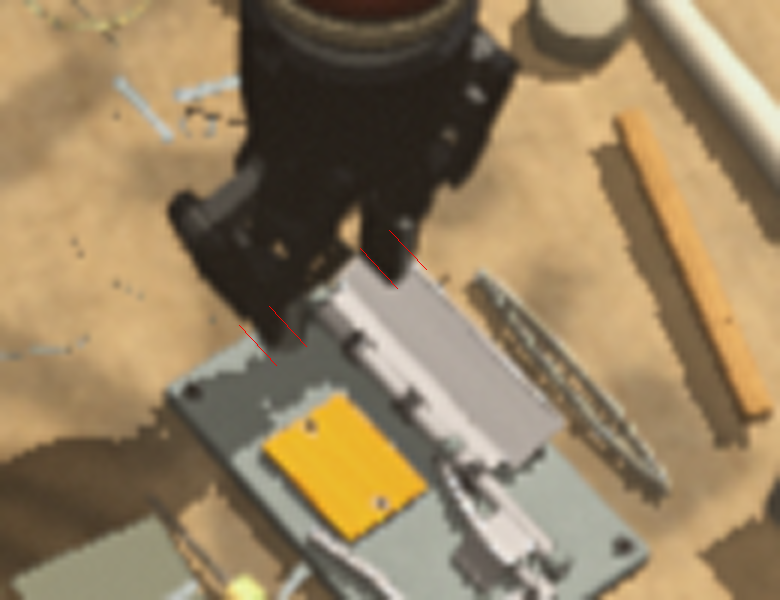

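The picture shows the left tip at about (275,345), over the deck behind the brass, and the right tip at about (395,285), over the thumb plate. Both sit near the red predictions, so I descend gently.

```bash
python3 -m inch '[[[0,0,0.008],[0,0,0],0.5],[[0,0,0.008],[0,0,0],0.5],[[0,0,0.004],[0,0,0],0.5],[[0,0,0],[0,0,0],0.5]]'; python3 st.py
python3 -m inch '[[[0,0,0.003],[0,0,0],0.5],[[0,0,0.003],[0,0,0],0.5],[[0,0,0],[0,0,0],0.5]]'; python3 st.py
```

```text
time: 4.1
tool_pos: [0.5251, 0.1262, 0.0522]
tool_rot: [-0.0, 0.988, 0.156, -0.001]
contact_force: [-0.3, -0.2, 0.2]
gripper_width: 0.499
grasp_force: 0.0
t 4.1 tcp [0.5251 0.1262 0.0522] holder mm [-65.3  29.1] yaw 0.3128215386921562 z [-0.002 -0.    -1.   ] F [-0.29 -0.23  0.19] T [ 0.02  0.05 -0.01] w 0.49938903771430876
time: 4.4
tool_pos: [0.5255, 0.1262, 0.047]
tool_rot: [-0.0, 0.988, 0.156, -0.0]
contact_force: [-1.0, 0.2, -0.8]
gripper_width: 0.499
grasp_force: 0.0
t 4.4 tcp [0.5255 0.1262 0.047 ] holder mm [-64.9  29. ] yaw 0.3128200962839502 z [-0.001 -0.    -1.   ] F [-1.    0.2  -0.76] T [ 0.04 -0.03 -0.05] w 0.4992930658957597
```

```bash
python3 -m inch '[[[0,0,0.003],[0,0,0],0.5],[[0,0,0],[0,0,0],0.5]]'; python3 st.py
python3 -m inch '[[[0,0,0.002],[0,0,0],0.5],[[0,0,0.002],[0,0,0],0.5],[[0,0,0],[0,0,0],0.5]]'; python3 st.py
```

```text
time: 4.6
tool_pos: [0.5262, 0.1263, 0.0448]
tool_rot: [0.0, 0.988, 0.156, 0.0]
contact_force: [-0.7, -0.6, 4.3]
gripper_width: 0.5
grasp_force: 1.9
t 4.6 tcp [0.5262 0.1263 0.0448] holder mm [-64.2  28.8] yaw 0.31281939495774236 z [ 0.001 -0.    -1.   ] F [-0.73 -0.56  4.28] T [-0.04  0.16  0.06] w 0.4999170964376067
time: 4.9
tool_pos: [0.5265, 0.1259, 0.041]
tool_rot: [0.001, 0.988, 0.156, 0.001]
contact_force: [-0.6, -3.1, 6.4]
gripper_width: 0.496
grasp_force: 3.3
t 4.9 tcp [0.5265 0.1259 0.041 ] holder mm [-64.1  28.4] yaw 0.3130022156200238 z [ 0.001 -0.001 -1.   ] F [-0.61 -3.05  6.41] T [-0.25  0.28  0.02] w 0.4955504261452288
```

```bash
python3 -m inch '[[[0,0,0.002],[0,0,0],0.5],[[0,0,0.002],[0,0,0],0.5],[[0,0,0],[0,0,0],0.5]]'; python3 st.py
python3 -m inch '[[[0,0,0.001],[0,0,0],0.5],[[0,0,0],[0,0,0],0.5]]'; python3 st.py;python3 -m inch '[[[0,0,0.001],[0,0,0],0.5],[[0,0,0],[0,0,0],0.5]]'; python3 st.py; python3 sc.py pics/c3.png 290 90
```

```text
time: 5.2
tool_pos: [0.5271, 0.1254, 0.0379]
tool_rot: [0.001, 0.988, 0.156, 0.001]
contact_force: [-1.8, -4.2, 10.0]
gripper_width: 0.496
grasp_force: 5.0
t 5.2 tcp [0.5271 0.1254 0.0379] holder mm [-63.7  27.8] yaw 0.3132433003721989 z [ 0.002 -0.002 -1.   ] F [-1.83 -4.24  9.96] T [-0.51  0.45  0.08] w 0.4962553305744312
time: 5.4
tool_pos: [0.5272, 0.1253, 0.0374]
tool_rot: [0.001, 0.988, 0.156, 0.001]
contact_force: [-2.1, -4.4, 12.9]
gripper_width: 0.496
grasp_force: 5.8
t 5.4 tcp [0.5272 0.1253 0.0374] holder mm [-63.6  27.7] yaw 0.31332348676875177 z [ 0.002 -0.002 -1.   ] F [-2.11 -4.43 12.86] T [-0.66  0.55  0.09] w 0.49649872048005783
time: 5.6
tool_pos: [0.5273, 0.1254, 0.0372]
tool_rot: [0.001, 0.988, 0.156, 0.001]
contact_force: [-5.2, -6.7, 16.8]
gripper_width: 0.503
grasp_force: 8.5
t 5.6 tcp [0.5273 0.1254 0.0372] holder mm [-63.5  27.7] yaw 0.31357511110674713 z [ 0.002 -0.002 -1.   ] F [-5.2  -6.71 16.77] T [-0.62  1.07  0.24] w 0.5027162986486838
```

View pics/c3.png

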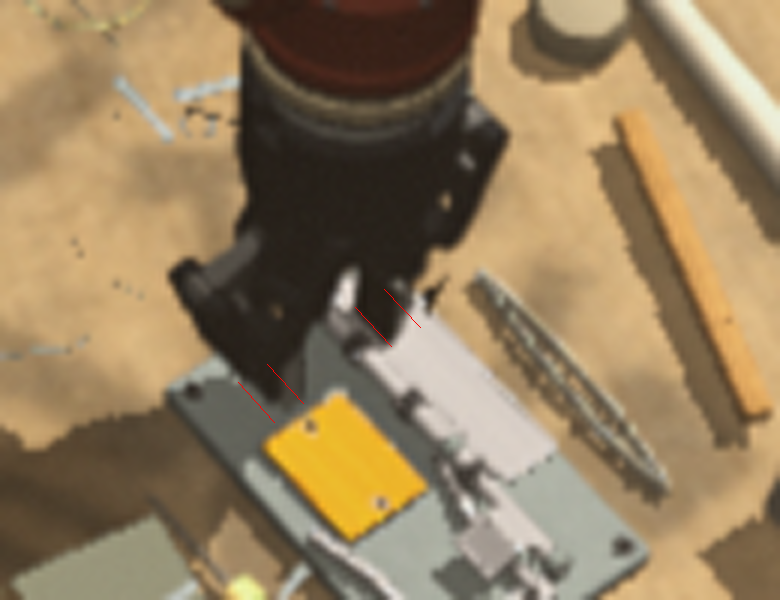

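The clip is at its firm stop with the jaw raised, thumb plate level around (470,400). The pushing tip at about (275,400) sits just behind the brass's rear edge. I'll ease the pressure slightly and push.

```bash
python3 -m inch '[[[0,0,-0.001],[0,0,0],0.5],[[0.003,0,0],[0,0,0],0.5],[[0.004,0,0],[0,0,0],0.5],[[0.004,0,0],[0,0,0],0.5],[[0.004,0,0],[0,0,0],0.5],[[0.004,0,0],[0,0,0],0.5],[[0,0,0],[0,0,0],0.5]]'; python3 st.py;  python3 sc.py pics/c4.png 290 90
```

```text
time: 6.35
tool_pos: [0.545, 0.1323, 0.0374]
tool_rot: [-0.0, 0.988, 0.156, 0.001]
contact_force: [-4.1, -0.7, 12.1]
gripper_width: 0.501
grasp_force: 6.3
t 6.35 tcp [0.545  0.1323 0.0374] holder mm [-44.5  28.8] yaw 0.3130053507059417 z [ 0.001  0.    -1.   ] F [-4.09 -0.69 12.08] T [0.04 0.77 0.05] w 0.5006688658207661
```

View pics/c4.png

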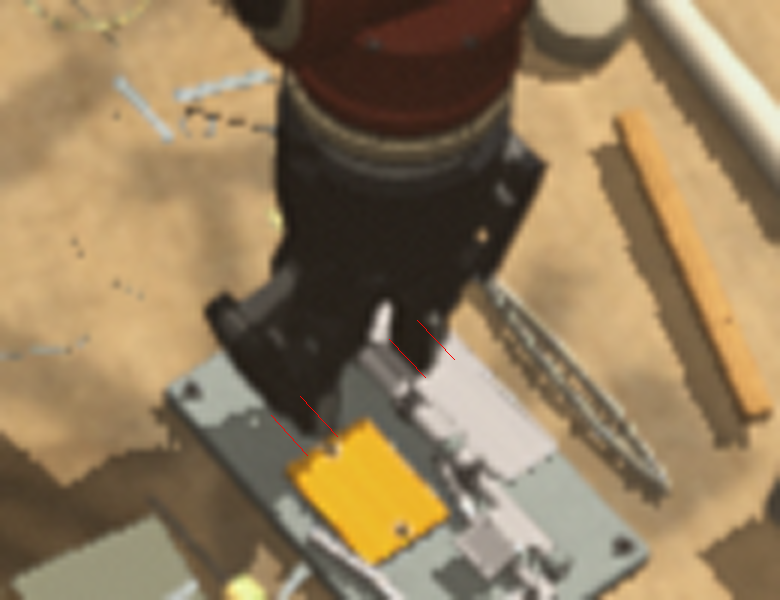

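The brass slid straight by about 15 mm, and the push is centred (contact at about (328,441)). I'll keep going.

```bash
python3 -m inch '[[[0.004,0,0],[0,0,0],0.5],[[0.004,0,0],[0,0,0],0.5],[[0.004,0,0],[0,0,0],0.5],[[0.004,0,0],[0,0,0],0.5],[[0.004,0,0],[0,0,0],0.5],[[0,0,0],[0,0,0],0.5]]'; python3 st.py;  python3 -m inch '[[[0.003,0,0],[0,0,0],0.5],[[0.003,0,0],[0,0,0],0.5],[[0.003,0,0],[0,0,0],0.5],[[0.003,0,0],[0,0,0],0.5],[[0,0,0],[0,0,0],0.5]]'; python3 st.py; python3 sc.py pics/c5.png 290 100
```

```text
time: 7.0
tool_pos: [0.5641, 0.1385, 0.0375]
tool_rot: [-0.0, 0.988, 0.156, 0.001]
contact_force: [-4.6, -1.3, 11.3]
gripper_width: 0.501
grasp_force: 6.2
t 7.0 tcp [0.5641 0.1385 0.0375] holder mm [-24.4  28.9] yaw 0.3129698252491526 z [ 0.001  0.    -1.   ] F [-4.56 -1.28 11.27] T [0.15 0.78 0.06] w 0.5007077209536798
time: 7.5
tool_pos: [0.5753, 0.1422, 0.0375]
tool_rot: [-0.0, 0.988, 0.156, 0.001]
contact_force: [-5.1, -1.7, 12.9]
gripper_width: 0.503
grasp_force: 6.4
t 7.5 tcp [0.5753 0.1422 0.0375] holder mm [-12.6  28.9] yaw 0.31301870643101976 z [ 0.001  0.    -1.   ] F [-5.14 -1.72 12.86] T [0.08 0.84 0.15] w 0.5025861602880112
```

View pics/c5.png

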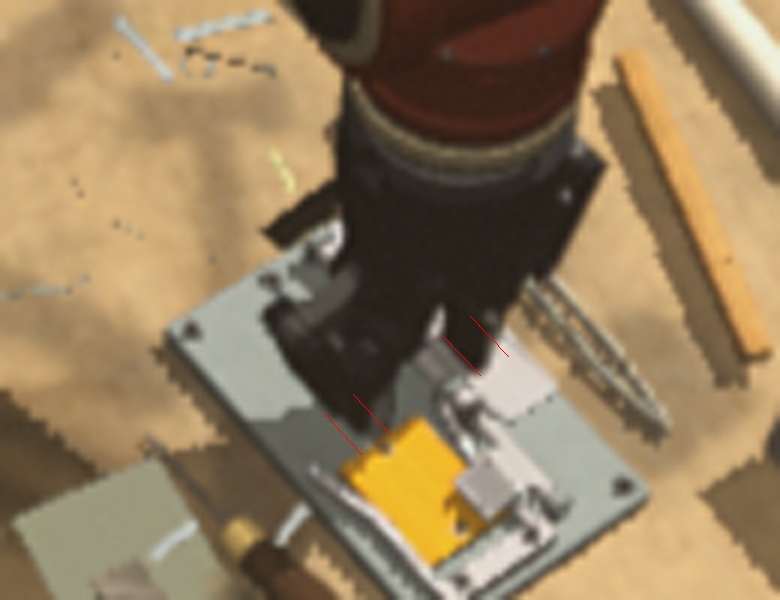

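The brass is in the channel under the jaw (jaw at about (485,485)), with 7–8 mm to go.

```bash
python3 -m inch '[[[0.002,0,0],[0,0,0],0.5],[[0.002,0,0],[0,0,0],0.5],[[0.001,0,0],[0,0,0],0.5],[[0,0,0],[0,0,0],0.5]]'; python3 st.py;  python3 -m inch '[[[0.0015,0,0],[0,0,0],0.5],[[0,0,0],[0,0,0],0.5]]'; python3 st.py; python3 -m inch '[[[0.001,0,0],[0,0,0],0.5],[[0,0,0],[0,0,0],0.5]]'; python3 st.py
```

```text
time: 7.95
tool_pos: [0.5797, 0.1436, 0.0375]
tool_rot: [-0.0, 0.988, 0.156, 0.0]
contact_force: [-4.7, -1.9, 13.6]
gripper_width: 0.502
grasp_force: 6.7
t 7.95 tcp [0.5797 0.1436 0.0375] holder mm [-8.  28.9] yaw 0.3131466207673452 z [ 0.  0. -1.] F [-4.73 -1.9  13.64] T [0.08 0.99 0.15] w 0.5023906644861813
time: 8.15
tool_pos: [0.5811, 0.1441, 0.0375]
tool_rot: [-0.0, 0.988, 0.156, 0.0]
contact_force: [-6.3, -0.7, 13.3]
gripper_width: 0.5
grasp_force: 6.7
t 8.15 tcp [0.5811 0.1441 0.0375] holder mm [-6.5 28.9] yaw 0.3131196343730007 z [ 0.  0. -1.] F [-6.27 -0.73 13.26] T [0.04 1.01 0.14] w 0.5001132726150023
time: 8.35
tool_pos: [0.5819, 0.1444, 0.0375]
tool_rot: [-0.0, 0.988, 0.156, -0.0]
contact_force: [-5.2, -2.5, 13.9]
gripper_width: 0.5
grasp_force: 6.9
t 8.35 tcp [0.5819 0.1444 0.0375] holder mm [-5.6 28.9] yaw 0.3131679033600298 z [-0.  0. -1.] F [-5.18 -2.51 13.88] T [0.02 1.1  0.19] w 0.4997456201668333
```

```bash
for i in 1; do python3 -m inch '[[[0.001,0,0],[0,0,0],0.5],[[0,0,0],[0,0,0],0.5]]'; python3 st.py; done; python3 -m inch '[[[0.001,0,0],[0,0,0],0.5],[[0,0,0],[0,0,0],0.5]]'; python3 st.py;python3 -m inch '[[[0.001,0,0],[0,0,0],0.5],[[0,0,0],[0,0,0],0.5]]'; python3 st.py
```

```text
time: 8.55
tool_pos: [0.5828, 0.1447, 0.0375]
tool_rot: [-0.0, 0.988, 0.156, -0.0]
contact_force: [-6.5, -2.5, 12.8]
gripper_width: 0.501
grasp_force: 7.0
t 8.55 tcp [0.5828 0.1447 0.0375] holder mm [-4.7 28.9] yaw 0.31320173232347326 z [-0.  0. -1.] F [-6.52 -2.49 12.78] T [-0.07  1.17  0.19] w 0.5011439985185994
time: 8.75
tool_pos: [0.5838, 0.145, 0.0375]
tool_rot: [-0.0, 0.988, 0.156, -0.0]
contact_force: [-5.6, -2.3, 14.2]
gripper_width: 0.5
grasp_force: 6.9
t 8.75 tcp [0.5838 0.145  0.0375] holder mm [-3.7 28.9] yaw 0.31311874326585715 z [-0.  0. -1.] F [-5.58 -2.32 14.19] T [0.03 1.08 0.22] w 0.5004474851830514
time: 8.95
tool_pos: [0.5842, 0.1451, 0.0374]
tool_rot: [0.0, 0.988, 0.156, -0.001]
contact_force: [-8.1, -3.1, 16.3]
gripper_width: 0.503
grasp_force: 8.7
t 8.95 tcp [0.5842 0.1451 0.0374] holder mm [-3.3 28.9] yaw 0.31313050684211957 z [-0.002 -0.    -1.   ] F [-8.1  -3.08 16.29] T [-0.09  1.44  0.14] w 0.5032233024897272
```

Contact with the stop has begun: TCP advanced only 0.4 mm of the 1 mm commanded, and the force rose. One more nudge to confirm.

```bash
python3 -m inch '[[[0.0015,0,0],[0,0,0],0.5],[[0,0,0],[0,0,0],0.5],[[0,0,0],[0,0,0],0.5]]'; python3 st.py; python3 sc.py pics/c6.png 310 120
```

```text
time: 9.25
tool_pos: [0.5846, 0.1453, 0.0374]
tool_rot: [0.0, 0.988, 0.156, -0.003]
contact_force: [-11.4, -4.2, 19.1]
gripper_width: 0.5
grasp_force: 12.0
t 9.25 tcp [0.5846 0.1453 0.0374] holder mm [-2.8 29. ] yaw 0.31288573420871496 z [-0.005 -0.001 -1.   ] F [-11.43  -4.21  19.08] T [-0.26  2.14 -0.02] w 0.5000123688450652
```

View pics/c6.png

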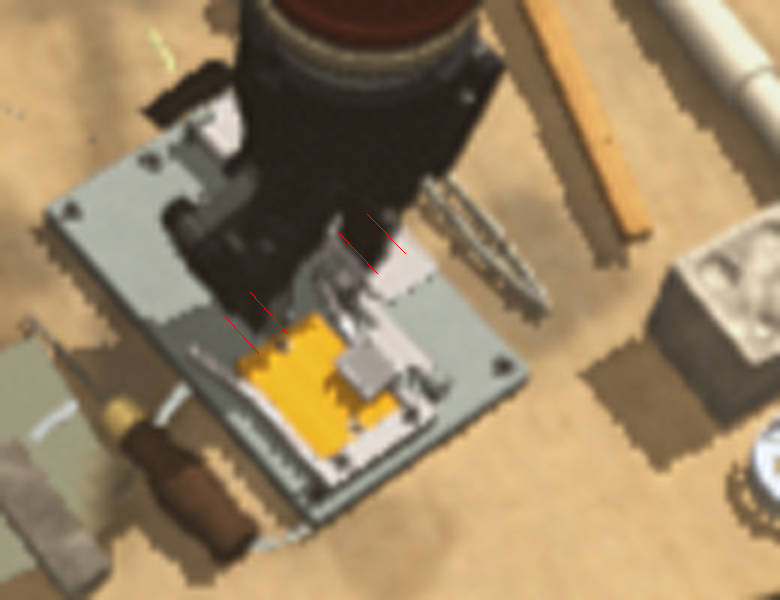

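The brass lies flush against the stop (front edge from (325,460) to (395,405)). I'll back off a few millimetres, then raise slowly to let the clip down.

```bash
python3 -m inch '[[[-0.002,0,0],[0,0,0],0.5],[[-0.002,0,0],[0,0,0],0.5],[[-0.002,0,0],[0,0,0],0.5],[[0,0,-0.003],[0,0,0],0.5],[[0,0,-0.003],[0,0,0],0.5],[[0,0,-0.004],[0,0,0],0.5],[[0,0,-0.005],[0,0,0],0.5],[[0,0,-0.005],[0,0,0],0.5]]'; python3 st.py
python3 -m inch '[[[0,0,-0.02],[0,0,0],0.5],[[0,0,-0.04],[0,0,0],0.5],[[0,0,-0.04],[0,0,0],0.5],[[-0.04,0,-0.02],[0,0,0],0.5],[[-0.04,0,0],[0,0,0],0.5],[[-0.04,0,0],[0,0,0],0.5],[[0,0,0],[0,0,0],0.5],[[0,0,0],[0,0,0],0.5]]'; python3 st.py
python3 - <<'E'
from h import *
o=[]
for n,(x,y) in{"scene":(310,130)}.items():
    im,d=manip.grab_frame(n); cv2.imwrite(f"pics/{n}9.png",im[...,::-1])
    cv2.imwrite("pics/c7.png",cv2.resize(im[y:y+80,x:x+110,::-1],(770,560),interpolation=cv2.INTER_CUBIC))
E
```

```text
time: 10.1
tool_pos: [0.5793, 0.1437, 0.0549]
tool_rot: [-0.0, 0.988, 0.156, -0.001]
contact_force: [0.1, -0.6, -0.3]
gripper_width: 0.496
grasp_force: 0.0
t 10.1 tcp [0.5793 0.1437 0.0549] holder mm [-8.3 29.1] yaw 0.31278797738949293 z [-0.001 -0.    -1.   ] F [ 0.1  -0.57 -0.29] T [0.02 0.04 0.01] w 0.4957116718942445
time: 10.9
tool_pos: [0.465, 0.1067, 0.1752]
tool_rot: [0.0, 0.988, 0.156, 0.0]
contact_force: [0.6, -0.2, 0.8]
gripper_width: 0.501
grasp_force: 0.0
t 10.9 tcp [0.465  0.1067 0.1752] holder mm [-128.4   29.1] yaw 0.3124660802279671 z [ 0.001  0.    -1.   ] F [ 0.6  -0.23  0.79] T [-0.04 -0.    0.01] w 0.501374178445933
```

View pics/c7.png

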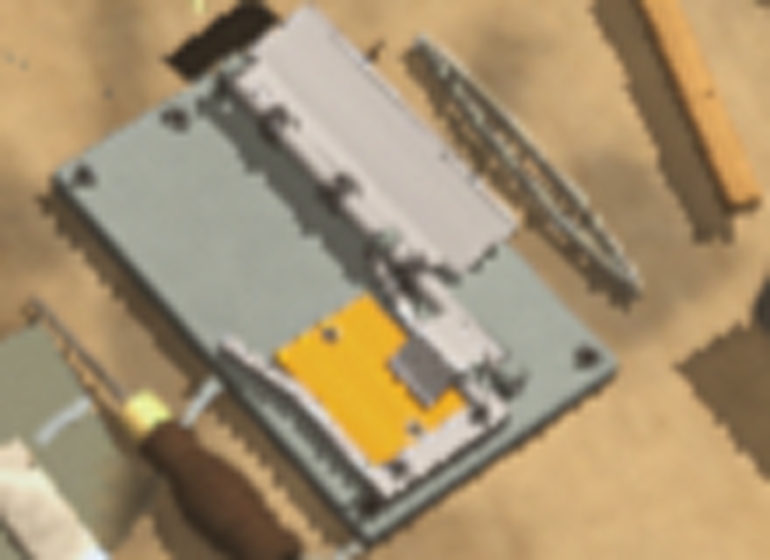

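The brass is home against the stop (front edge from about (385,465) to (465,405)), the jaw rests on it at (425,370), and the hand is clear. I'm handing in.

```bash
python3 -c "
from plant import manip
print(manip.job_done())"
```

```text
the job is handed in; nothing more can be done
None
```

I pushed the brass plate home against the end stop and let the clip down onto it, then took the hand clear and handed the job in at about 11 s; the verdict was not reported, but the last picture showed the plate flush and the jaw resting on it.

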